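Turn up the warming plate and stir the drying balls

TASK

The washed ceramic balls in the steel dish are drying on the warming plate. Turn the plate's dial up (clockwise) to exactly the fourth click above its off stop (it may already stand a click or two up), then take the stirring rod from its stand, stir the balls well about with three or four full rounds of the dish, the tip low among them, and put the rod back in its stand. Keep every ball in the dish and the dish on its hot plate, and leave everything else on the table alone.

Things in the scene. Friction and masses are not known exactly. Their poses are not given: they have to be found in the camera images.
- warmer: White warming plate fixed to the table: case 190 x 320 x 55 mm (x, y, z), origin at the centre of its underside. On its +y half is a round aluminium hot plate, diameter 150 mm, centred at (0, 75) mm, top 61 mm above the table; on its -y half the dial, axis upright at (-25, -100) mm. It stands at any yaw up to 0.3 rad either way.
- dial (a joint): Angle of the dial in rad, growing clockwise seen from above (heat up). 0 at the off stop (anticlockwise end); a spring detent holds it at each click, every 20 degrees (0.349 rad), up to click 9. It starts at off, click 1 or click 2. About 0.17 N m takes it over a click; let go within 8 degrees of a click it springs into it.
- dial_grip (a point): Point on the dial's axis at the height to grip, 34 mm above the top of the case. The dial is a black disc (diameter 66 mm, top 9 mm above the case) carrying an upright grip bar 44 mm long and 14 mm thick, from 8 to 46 mm above the case. The point turns with the dial: its x axis runs along the bar, its y axis across it (the way to pinch it).
- dial_pointer (a point): White pointer mark on the dial's disc, 30 mm from its axis, at the -x end of the bar. Black tick marks on the case lie one to a click around the dial; the long one, towards the -x of the warmer, is off.
- dish: Round steel dish standing loose on the hot plate: outer diameter 110, inner diameter 100, height 45, floor 5 mm thick, 0.4 kg. Origin at the centre of its underside, z up.
- rod: Stirring rod, 146 mm long, about 90 g: round steel shaft (diameter 10, 95 long), then a flange (diameter 40, 6 thick), then a black square handle (16 x 16, 45 tall, sides along the rod's x and y). Origin at the tip (lower end), z up along the rod to the handle.
- rod_tip (a point): Lower end of the rod's shaft (the rod's origin).
- rod_handle (a point): Middle of the rod's handle, 123.5 mm above the tip, to grip from above.
- stand: Grey upright tube on a dark foot, fixed to the table: tube diameter 54, 110 tall, bore 20 wide down to 6 mm above the table. The rod hangs upright in it with its flange flat on the top rim (tip then 15 mm above the table) and can stand up to 5 mm off-centre. Origin at the centre of the foot's underside. It is at the left or the right of the warming plate; the white bottle is on the other side.
- stand_mouth (a point): Centre of the stand's top rim, 110 mm above the table.
- ball1_center (a point): White ceramic ball, diameter 18 mm, 12 g, one of six lying loose in one layer on the dish's floor, in a loose ring about 25 mm from its centre; the middle of the dish is free at the start (a circle of 20 mm across or more). This point is its centre.
- ball2_center (a point): Another of the six balls. This point is its centre.
- ball3_center (a point): Another of the six balls. This point is its centre.
- ball4_center (a point): Another of the six balls. This point is its centre.
- ball5_center (a point): Another of the six balls. This point is its centre.
- ball6_center (a point): Another of the six balls. This point is its centre.
- bottle: Bystander: white bottle, diameter 64, height 150 mm; origin under its centre.
- slide_box: Bystander: grey slide box 75 x 100 x 30 mm; origin under its centre.
- pipette: Bystander: white hand pipette lying on its side, about 220 mm long along its y axis; origin under the middle of its 110 mm body.
- petri: Bystander: closed white dish lying flat, diameter 94, height 26 mm; origin under its centre.
- marker: Bystander: marker pen lying flat along its x axis, 130 mm long, 15 mm thick; origin under its middle.
There are look-alikes about, which are no part of the job. What is meant by the rod is not pink or purple, and is the smaller of those in its own colour.

How it is judged (in metres and radians):
On the way, in this order (a step that is already met when the one before it is completed fails the run):
1. the dial stands at the fourth click above off (80 degrees, within 7), at rest and let go (value of joint dial between 1.276 and 1.516 rad and velocity of joint dial between -0.1 and 0.1 rad/s and contact force between the fingers and warmer below 0.1 N), for 0.2 s.
2. stirring: rod tip low in the dish (within 17 mm of its floor), on the dish's +x side (z of rod_tip in the frame of dish below 0.022 m and x of rod_tip in the frame of dish above 0.01 m and horizontal distance between rod_tip and dish below 0.05 m and y of rod_tip in the frame of dish between -0.012 and 0.012 m), for 0.02 s.
3. then on its -x side (z of rod_tip in the frame of dish below 0.022 m and x of rod_tip in the frame of dish below -0.01 m and horizontal distance between rod_tip and dish below 0.05 m and y of rod_tip in the frame of dish between -0.012 and 0.012 m), for 0.02 s.
4. then on its +y side (z of rod_tip in the frame of dish below 0.022 m and y of rod_tip in the frame of dish above 0.01 m and horizontal distance between rod_tip and dish below 0.05 m and x of rod_tip in the frame of dish between -0.012 and 0.012 m), for 0.02 s.
5. then on its -y side (z of rod_tip in the frame of dish below 0.022 m and y of rod_tip in the frame of dish below -0.01 m and horizontal distance between rod_tip and dish below 0.05 m and x of rod_tip in the frame of dish between -0.012 and 0.012 m), for 0.02 s.
6. and round to its +x side again, with at least one ball of each opposite pair (1 or 4, 2 or 5, 3 or 6) more than 12 mm from where it began (three rounds either way always do it) (all of step 2 and distance of any of ball1_center, ball4_center from where it was at the start of the episode above 0.012 m and distance of any of ball2_center, ball5_center from where it was at the start of the episode above 0.012 m and distance of any of ball3_center, ball6_center from where it was at the start of the episode above 0.012 m), for 0.02 s.
At the end, for the whole second after the job is handed in: Dial at rest at the fourth click (80 degrees above off, within 7); rod at rest upright (within 7 degrees) in its stand, tip at least 90 mm below the mouth; all six balls in the dish; dish flat on the hot plate, within 40 mm of its centre along each axis of the warmer (value of joint dial between 1.276 and 1.516 rad and velocity of joint dial between -0.1 and 0.1 rad/s and horizontal distance between rod_tip and stand_mouth below 0.009 m and z of rod_tip in the frame of stand_mouth below -0.09 m and angle between rod's own z axis and vertical below 0.12 rad and linear speed of rod below 0.02 m/s and z of dish in the frame of warmer between 0.055 and 0.065 m and angle between dish's own z axis and vertical below 0.06 rad and x of dish in the frame of warmer between -0.04 and 0.04 m and y of dish in the frame of warmer between 0.035 and 0.115 m and horizontal distance between each of ball1_center, ball2_center, ball3_center, ball4_center, ball5_center, ball6_center and dish below 0.05 m and z of ball1_center in the frame of dish between 0 and 0.045 m and z of ball2_center in the frame of dish between 0 and 0.045 m and z of ball3_center in the frame of dish between 0 and 0.045 m and z of ball4_center in the frame of dish between 0 and 0.045 m and z of ball5_center in the frame of dish between 0 and 0.045 m and z of ball6_center in the frame of dish between 0 and 0.045 m); the robot touches nothing.
It fails at once if a bystander (bottle, slide box, pipette, petri dish, marker) is pushed more than 30 mm (distance of any of bottle, slide_box, pipette, petri, marker from where it was at the start of the episode above 0.03 m).
It also fails if it takes over 72 s, if anything falls off the work surface, if the arm or the gripper's body presses on something with over 40 N, if the wrist force passes 120 N, or if a joint passes its speed limit or range.

ROBOT

A 6-joint arm with a two-finger parallel gripper is mounted at the origin on the work surface. World frame = base frame: x ahead of the robot, y to its left, z up, the work surface at z = 0. Lengths are in mm, angles in rad, forces in N, time in s.
With the tool pointing down it reaches from about 300 to 875 mm from the base axis. Payload 4.2 kg.
Tool frame: the origin (TCP) lies at the very end of the fingers, on their centre line; the grasp point (between the pads) lies 19 mm behind it; y points along the fingers, x is the direction in which the jaws open and shut, and the axes are right-handed (so a half turn about y gives the same grasp; the last joint's range is limited). The gripper opens to 85 mm and grips with 20 to 120 N. Pads are 22 mm wide; open, the fingers measure 114 mm over their backs; the gripper's body (76 mm by 85 mm) begins 54 mm behind the grasp point. The pads swing forward as they close: fully open they stand 13 mm farther back than shut.
Start: joints at [1.095, 0.32, 1.565, -0, 1.257, -0.02], TCP at [253.108, 516.312, 231.338] pointing down, gripper open.
Joint ranges: [-3.11, 3.11], [-0.84, 2.01], [0.21, 2.61], [-1.34, 4.49], [0.05, 2.63], [-2.56, 2.56]. Speed limits (rad/s): [2.57, 2.57, 3.14, 3.14, 3.14, 3.14].

INTERFACE

Orientations are given as a 3x3 rotation matrix whose columns are the frame's x, y, z axes.
In Python, from bench import * gives the robot as it stands. The module is installed in compiled form; this text tells all that it offers. Calls block until the motion is done:
- movep(position, orientation): joint-space move of the TCP to a pose.
- move_straight(position, ori=None, max_speed=150, guard=None): straight line of the TCP; ori=None keeps the orientation; max_speed is the mean speed in mm/s. With guard (N) it stops when the force on the tool has changed by that much, and returns True; else False.
- goto_joints(angles): joint-space move.
- command_gripper(opening, grasp_force=None): finger opening in mm; grasp_force is the grip in N (None keeps the last); returns when the fingers have stopped.
- dwell(seconds).
- ik(position, orientation): joint angles nearest the present ones, or None.
- get_state(): the state.
- get_image(name): name is "side" or "top" or "wrist"; returns a dict with "frame" (400x640x3 uint8, red, green, blue), "z_map" (400x640 float32, mm along the optical axis (not along the pixel's ray), 0 where there is no reading), "fx", "fy", "cx", "cy" (pixels), "pose" (4x4, takes a point from camera to world coordinates); the wrist camera has in their place "hand_eye" (4x4, takes a point from camera to tool coordinates, whose origin is the TCP and whose axes are the tool frame's). Camera axes: x right, y up, looking along -z (the intrinsics and any distortion apply to the point x, -y, -z); pixel columns grow to the right and rows downward; lengths in mm; the calibration is good to about 2 mm. A picture is of the moment at which its call begins: read the wrist's pose just before it.
A pose or a line that the arm cannot do raises MotionError and nothing moves.
- close_job(): hands the job in, once; it reports no verdict.
The state is a dict: "clock": time; "q": joint angles; "joint_velocities": joint speeds; "effort": joint torques, N m; "tool_pos": TCP position; "tcp_rot": TCP orientation; "wrist_force": force on the tool from outside, world axes, zero at the start; "ft_torque": the same for the moment, N m; "finger_gap": finger opening in mm.
Only numpy, scipy, OpenCV 4.12 (cv2) and the standard library are available. Lean on these libraries where they do the work, as an engineer would, in place of code of your own. Each camera call takes 0.05 s, during which the arm holds its last target.

## Working session

There is one attempt and no reset: what is moved stays moved. The work goes in short steps, each a Python script; the robot and the scene stay as the last script left them, time stands still between calls to the robot, and variables do not carry over. Pictures are saved under pics/ and viewed, and the job is handed in when it is done.

```bash
mkdir -p pics; ls
python3 - <<'E'
from bench import *
import cv2,numpy as np
s=get_state();print(s['clock'],s['tool_pos'],s['tcp_rot'])
for n in ['side','top','wrist']:
    d=get_image(n);cv2.imwrite(f'pics/{n}0.png',d['frame'][:,:,::-1]);np.savez(f'{n}0.npz',**d)
    print(n,[k for k in d],d['fx'],d['fy'],d['cx'],d['cy'],np.round(d.get('pose',d.get('hand_eye')),3).tolist())
E
```

```text
pics
0.0 [252.8882644  515.89099311 230.47414917] [[ 4.40175897e-01 -7.90572446e-04 -8.97911217e-01]
 [ 8.97909822e-01 -1.58310273e-03  4.40176607e-01]
 [-1.76947720e-03 -9.99998434e-01  1.30190996e-05]]
side ['frame', 'z_map', 'fx', 'fy', 'cx', 'cy', 'pose'] 488.0684168105115 488.0684168105115 310.10740278967216 201.33066031687272 [[0.895, 0.238, -0.377, 34.976], [-0.446, 0.482, -0.755, -1088.038], [0.002, 0.843, 0.537, 857.022], [0.0, 0.0, 0.0, 1.0]]
top ['frame', 'z_map', 'fx', 'fy', 'cx', 'cy', 'pose'] 367.9528141916485 367.9528141916485 321.491760440979 202.04849426275825 [[-0.021, 0.989, -0.149, 445.214], [-1.0, -0.022, -0.007, -24.936], [-0.011, 0.149, 0.989, 999.337], [0.0, 0.0, 0.0, 1.0]]
wrist ['frame', 'z_map', 'fx', 'fy', 'cx', 'cy', 'hand_eye'] 307.52998191171383 307.52998191171383 322.05284433971036 200.4141504067037 [[1.0, -0.0, 0.001, -1.133], [0.001, 0.264, -0.964, -142.564], [0.0, 0.964, 0.264, 67.463], [0.0, 0.0, 0.0, 1.0]]
```

View pics/top0.png

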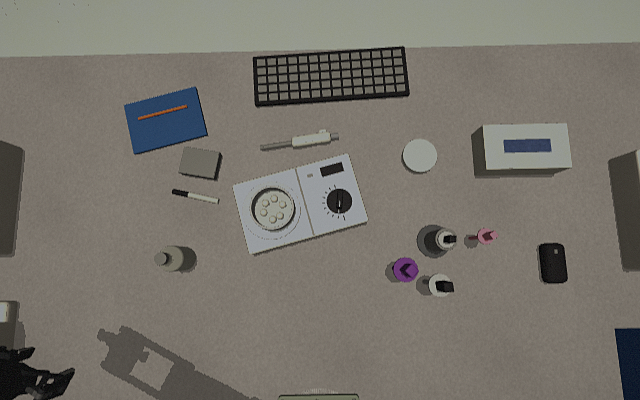

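View pics/side0.png

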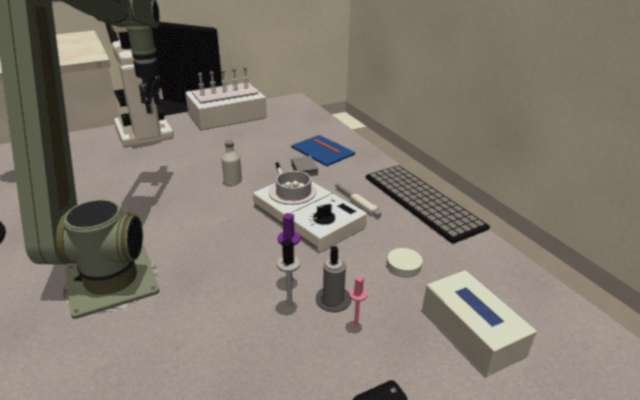

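View pics/wrist0.png

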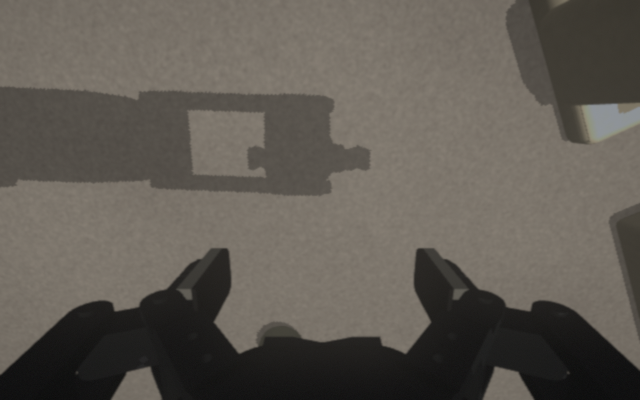

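```bash
cat > h.py <<'E'
import numpy as np,cv2
def cloud(d,pose=None):
    z=d['z_map'].astype(float);h,w=z.shape
    v,u=np.mgrid[:h,:w]
    P=np.stack([(u-d['cx'])/d['fx']*z,-(v-d['cy'])/d['fy']*z,-z],-1)
    T=d['pose'] if pose is None else pose
    W=P@T[:3,:3].T+T[:3,3]
    W[z<=0]=np.nan
    return W
def wpose(s,d):
    T=np.eye(4);T[:3,:3]=s['tcp_rot'];T[:3,3]=s['tool_pos'];return T@d['hand_eye']
E
python3 - <<'E'
from h import *
t=dict(np.load('top0.npz'));s=dict(np.load('side0.npz'))
W=cloud(t);S=cloud(s)
a=cv2.resize(t['frame'][215:305,380:500],None,fx=6,fy=6,interpolation=2)
b=cv2.resize(s['frame'][200:335,250:390],None,fx=5,fy=5,interpolation=2)
cv2.imwrite('pics/c1.png',a[:,:,::-1]);cv2.imwrite('pics/c2.png',b[:,:,::-1])
c=cv2.resize(t['frame'][145:260,225:375],None,fx=5,fy=5,interpolation=2);cv2.imwrite('pics/c3.png',c[:,:,::-1])
for n,(u,v) in dict(rodA=(447,238),rodB=(443,286),purple=(405,268),pink=(487,236),case=(318,235),plate=(296,210),dial=(340,202),dish=(272,208),table=(350,300)).items(): print(n,np.round(W[v,u],1))
for n,(u,v) in dict(A=(334,255),Bh=(289,250),P=(288,225),case=(260,203),pink=(358,285)).items(): print(n,np.round(S[v,u],1))
E
```

```text
rodA [ 483.9 -304.9  148.6]
rodB [ 380.1 -274.3  193.6]
purple [ 419.5 -195.9  191.8]
pink [ 487.5 -405.4  128.6]
case [503.1  -7.   50.8]
plate [567.8  48.1  61. ]
dial [580.3 -63.9 100. ]
dish [573.  108.5  71.1]
table [333.1 -87.3  -1.4]
A [ 480.2 -321.4  146.7]
Bh [ 377.9 -297.2  179.9]
P [ 411.8 -216.8  186.6]
case [469.5 132.3  31.4]
pink [ 486.1 -420.   132.2]
```

View pics/c1.png

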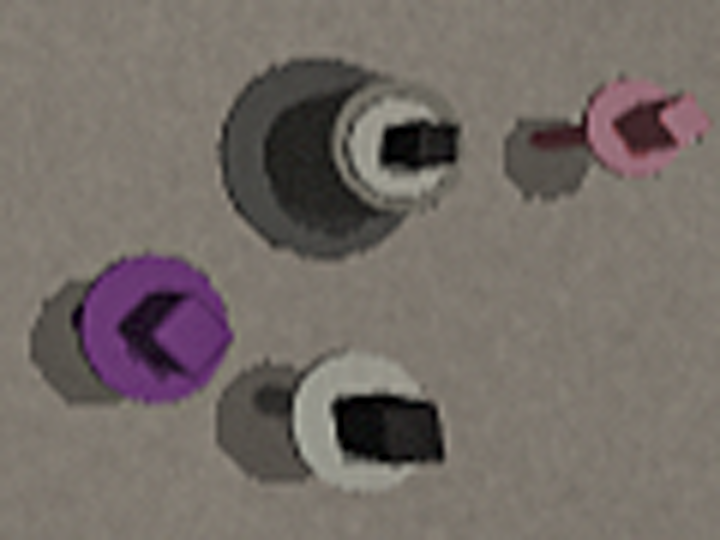

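View pics/c2.png

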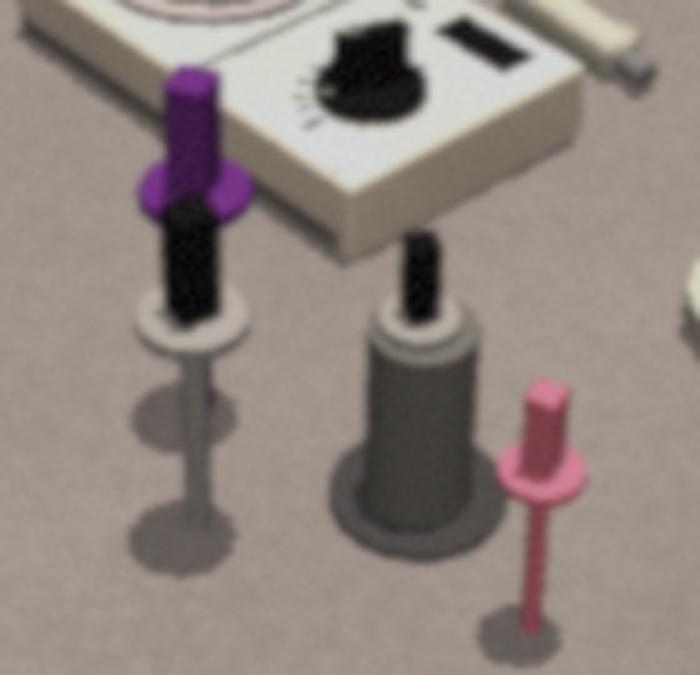

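View pics/c3.png

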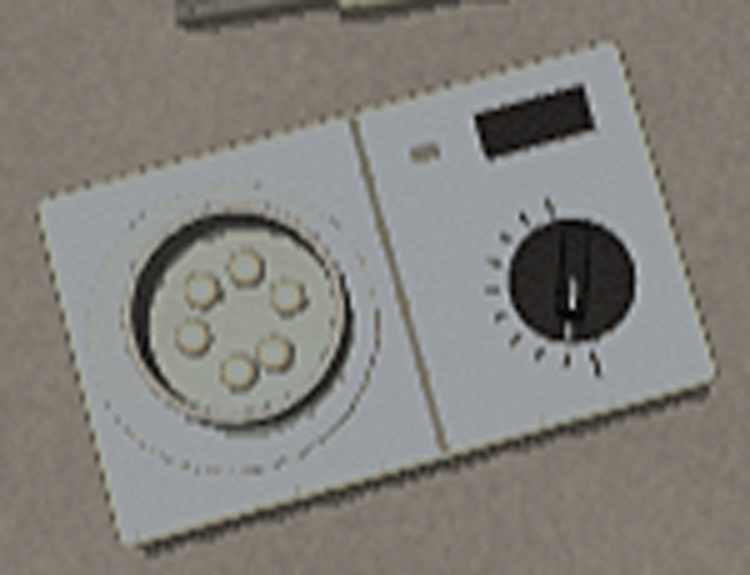

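Run:
```python
from h import *
for n in ['top0','side0']:
    t=dict(np.load(n+'.npz'));W=cloud(t);f=t['frame'].astype(int)
    X,Y,Z=W[...,0],W[...,1],W[...,2]
    m=(X>380)&(X<750)&(Y>-200)&(Y<250)&(abs(Z-55)<4)
    P=W[m][:,:2].astype(np.float32)
    r=cv2.minAreaRect(P);print(n,'case',r,m.sum())
    print(np.round(cv2.boxPoints(r),1).tolist())
    print('table z',np.nanmedian(Z[(X>250)&(X<350)&(Y>-250)&(Y<-50)]), 'case z',np.median(Z[m]))
    m=(X>400)&(X<720)&(Y>-20)&(Y<200)&(Z>97)&(Z<115)
    P=W[m][:,:2].astype(np.float32);print('rim',cv2.minEnclosingCircle(P),m.sum(),np.median(Z[m]))
    m=(X>400)&(X<720)&(Y>-180)&(Y<-10)&(Z>90)&(Z<115)
    P=W[m][:,:2].astype(np.float32);print('bar',cv2.minAreaRect(P),m.sum(),np.median(Z[m]),P.mean(0))
    for zl,zh in [(100,107),(107.5,113),(114,119),(125,155),(155,170)]:
        m=(X>440)&(X<560)&(Y>-370)&(Y<-250)&(Z>zl)&(Z<zh)
        if m.sum()<3: print('none',zl);continue
        P=W[m][:,:2].astype(np.float32);print('A',zl,cv2.minEnclosingCircle(P),cv2.minAreaRect(P)[1:],m.sum(),P.mean(0),np.median(Z[m]))
```

```text
top0 case ((587.4456176757812, 39.89866638183594), (189.07371520996094, 318.75262451171875), 14.6469087600708) 5559
[[455.70001220703125, 170.1999969482422], [536.2999877929688, -138.1999969482422], [719.2000122070312, -90.4000015258789], [638.5999755859375, 218.0]]
table z 0.04921789332991011 case z 55.11942075670197
rim ((570.5465087890625, 105.26976013183594), 55.2504768371582) 322 105.75575858622648
bar ((589.0126953125, -62.94004821777344), (12.53683853149414, 42.97317123413086), 88.25785827636719) 97 100.76216103033607 [588.2246   -62.694267]
A 100 ((482.3922424316406, -313.0292663574219), 26.14797592163086) ((52.28789138793945, 25.457061767578125), 36.76948928833008) 20 [ 477.01212 -295.36728] 105.10706400369878
A 107.5 ((482.7844543457031, -314.32611083984375), 26.615297317504883) ((51.271705627441406, 50.27632522583008), 89.06704711914062) 153 [ 483.9422  -312.51733] 110.14078770153174
A 114 ((481.37554931640625, -312.5944519042969), 19.57091522216797) ((35.736656188964844, 35.8272819519043), 89.54959869384766) 125 [ 480.86212 -308.29095] 116.37365039996575
A 125 ((481.27478
[... 1051 characters left out ...]
2
A 107.5 ((485.1836853027344, -319.7113342285156), 28.813434600830078) ((48.25679016113281, 51.55911636352539), 67.90376281738281) 115 [ 481.52487 -327.60898] 110.05656704749083
A 114 ((483.27972412109375, -317.6197204589844), 23.113977432250977) ((42.190670013427734, 38.93136215209961), 67.02501678466797) 104 [ 481.5877 -320.9069] 116.47248876061974
A 125 ((482.24420166015625, -316.7896728515625), 10.652572631835938) ((17.088176727294922, 16.513317108154297), 79.1794204711914) 80 [ 481.7503 -320.2595] 139.39948358226678
A 155 ((483.7386169433594, -316.4930114746094), 10.15773868560791) ((16.6351318359375, 16.685016632080078), 81.47665405273438) 46 [ 482.91373 -317.14517] 160.31690463212783
```

Candidates for the rod, top-view pixels:
- (447,238): black handle and grey flange, standing in the tube.
- (443,286): the same colours, but larger (top at z≈194) and free-standing on a shadow base.
- (405,268): purple.
- (487,236): pink.

The crop shows (447,238) is the smaller grey/black one. Its top is at z=161 and its flange at z=116, as the description says. The dial reads about click 1.

```bash
cat >> h.py <<'E'
def R(deg):
    a=np.radians(deg);c,s=np.cos(a),np.sin(a)
    return np.array([[c,0,-s],[s,0,c],[0,-1,0]],float)
def snap(n):
    from bench import get_state,get_image
    s=get_state();d=get_image('wrist');cv2.imwrite(f'pics/{n}.png',d['frame'][:,:,::-1]);np.savez(n+'.npz',**d,T=wpose(s,d))
    return d,cloud(d,wpose(s,d))
E
python3 - <<'E'
from h import *
from bench import *
print(ik([589,-63.5,200],R(84.6)),ik([589,-63.5,72],R(24.6)))
movep([589,-63.5,200],R(84.6))
s=get_state();print(s['clock'],s['q'],s['tool_pos'])
d,W=snap('w1')
X,Y,Z=W[...,0],W[...,1],W[...,2]
m=(X>500)&(X<680)&(Y>-140)&(Y<-10)&(Z>92)&(Z<110)
print('bar',cv2.minAreaRect(W[m][:,:2].astype(np.float32)),np.median(Z[m]))
m=(X>380)&(X<750)&(Y>-200)&(Y<250)&(abs(Z-55)<3)
print('case',cv2.minAreaRect(W[m][:,:2].astype(np.float32)),np.median(Z[m]))
E
```

```text
[-1.26808396e-01  3.67512302e-01  1.57326745e+00 -4.44089210e-16
  1.20081290e+00 -1.60335694e+00] [-1.26808396e-01  4.85859863e-01  1.73774730e+00 -4.44089210e-16
  9.17985489e-01 -5.56159392e-01]
2.5333 [-1.25576651e-01  3.67413037e-01  1.57324733e+00  2.89361223e-04
  1.20084868e+00 -1.60323383e+00] [589.08118043 -62.68833053 200.06644527]
bar ((587.7162475585938, -64.44453430175781), (13.455733299255371, 43.173187255859375), 84.80126953125) 100.63988438857997
case ((586.661376953125, 38.44334411621094), (187.89749145507812, 317.57489013671875), 14.71932601928711) 54.86480413371481
```

View pics/w1.png

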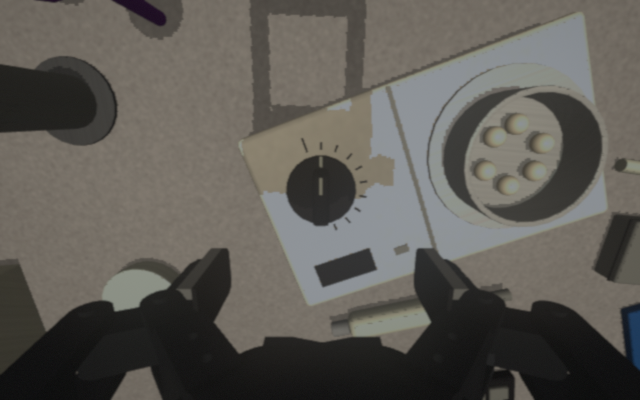

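The wrist view puts the pointer at (321,160), on the first tick after the long off tick at (305,145). The bar angle gives 19.9°, so the dial is at click 1 and needs +60° clockwise.

Run:
```python
from h import *
from bench import *
command_gripper(50)
print(move_straight([588.2,-64,72],ori=R(84.7),max_speed=120,guard=15), get_state()['tool_pos'])
command_gripper(0,60)
s=get_state();print(s['clock'],s['finger_gap'],s['wrist_force'],s['ft_torque'],s['q'])
q=np.array(s['q']);q[5]+=np.radians(61.5)
goto_joints(q)
s=get_state();print(s['clock'],s['finger_gap'],s['wrist_force'],s['ft_torque'],s['q'][5],s['tool_pos'])
```

```text
False [588.81708206 -64.07139695  72.77604153]
4.6583 13.082309311570832 [-0.79636096  0.23757413  3.84279871] [-0.01093468  0.11868149  0.00922133] [-1.27766565e-01  4.84063222e-01  1.73896715e+00  9.55667219e-05
  9.17592561e-01 -1.60610496e+00]
5.6667 13.016056204333896 [1.95541173 4.02916794 0.9641261 ] [ 0.68682764 -0.23902656  0.17364567] -0.533827320045917 [588.94862781 -63.34497512  72.71081328]
```

Run:
```python
from h import *
from bench import *
command_gripper(50)
move_straight([588.5,-64,200],max_speed=200)
d,W=snap('w2')
X,Y,Z=W[...,0],W[...,1],W[...,2]
m=(X>500)&(X<680)&(Y>-140)&(Y<-10)&(Z>92)&(Z<110)
print('bar',cv2.minAreaRect(W[m][:,:2].astype(np.float32)),np.median(Z[m]),get_state()['clock'])
m=(X>470)&(X<680)&(Y>0)&(Y<200)&(Z>103)&(Z<110)
print('rim',cv2.minEnclosingCircle(W[m][:,:2].astype(np.float32)))
```

```text
bar ((588.2237548828125, -64.20503234863281), (13.960437774658203, 42.94547653198242), 25.43438148498535) 100.62921202818902 6.9417
rim ((577.04150390625, 85.7549057006836), 51.402339935302734)
```

View pics/w2.png

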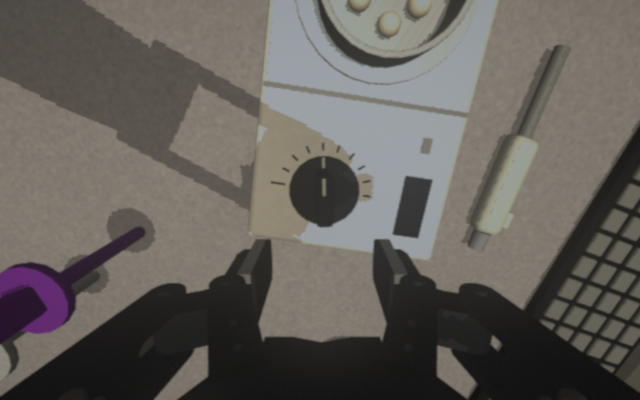

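The dial is let go and its bar sits at 79.3°, i.e. click 4: the pointer at (323,160) is four ticks past the long tick at (278,183). Next is the rod.

Run:
```python
from h import *
from bench import *
movep([482,-313,250],R(-8))
s=get_state();print(s['clock'],s['q'],s['tool_pos'])
d,W=snap('w3')
X,Y,Z=W[...,0],W[...,1],W[...,2]
for zl,zh in [(107.5,112.5),(114,119),(155,170)]:
    m=(X>430)&(X<530)&(Y>-370)&(Y<-260)&(Z>zl)&(Z<zh)
    P=W[m][:,:2].astype(np.float32);print('A',zl,cv2.minEnclosingCircle(P),cv2.minAreaRect(P),m.sum(),np.median(Z[m]))
```

```text
8.0083 [-5.94679263e-01  3.08819472e-01  1.53425058e+00  8.15578241e-04
  1.29964063e+00 -4.56409058e-01] [ 482.35319302 -312.05617332  249.39184037]
A 107.5 ((483.23651123046875, -317.2426452636719), 26.807193756103516) ((483.02117919921875, -317.1962585449219), (52.7388916015625, 52.74485778808594), 58.52806854248047) 945 109.86914257490565
A 114 ((481.85699462890625, -315.4505920410156), 19.849271774291992) ((481.8075256347656, -313.93133544921875), (36.18997573852539, 39.03696823120117), 83.4000473022461) 862 115.99226877784099
A 155 ((481.7612609863281, -315.171142578125), 10.164176940917969) ((482.0538024902344, -315.39453125), (16.466564178466797, 15.133101463317871), 82.12866973876953) 402 160.74714392896072
```

View pics/w3.png

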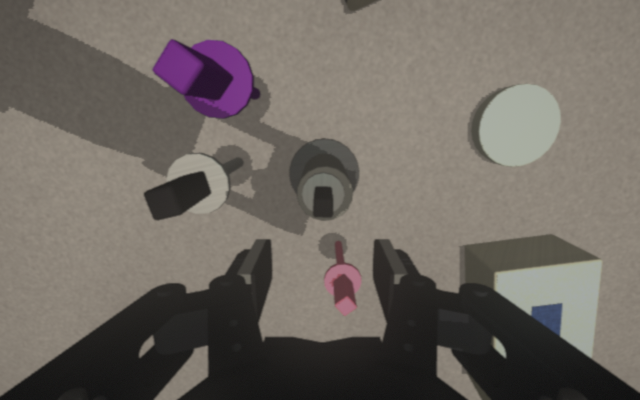

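Run:
```python
from h import *
from bench import *
print(move_straight([482,-315.3,122],ori=R(-8),max_speed=120,guard=12), get_state()['tool_pos'])
command_gripper(0,70)
s=get_state();print(s['clock'],s['finger_gap'],s['wrist_force'],s['tool_pos'])
print(move_straight([482.6,-316.2,150],max_speed=60,guard=15))
s=get_state();print(s['wrist_force'],s['tool_pos'])
move_straight([482.6,-316.2,275],max_speed=150)
s=get_state();print(s['clock'],s['finger_gap'],s['wrist_force'],s['tool_pos'])
snap('w4')
d=get_image('side');np.savez('side1.npz',**d);cv2.imwrite('pics/side1.png',d['frame'][:,:,::-1])
```

```text
False [ 482.4988441  -315.58668194  122.77872742]
9.675 15.181379524976473 [-0.3269042  -0.92048246  4.80003058] [ 482.39068038 -315.57864615  122.69813297]
False
[-0.22829382  0.59898277 -1.38690552] [ 482.52099417 -316.14741425  150.12185873]
11.275 15.18497952192595 [ 0.40757113 -0.56151477 -0.95025056] [ 482.10877717 -315.8528931   273.80444429]
```

View pics/side1.png

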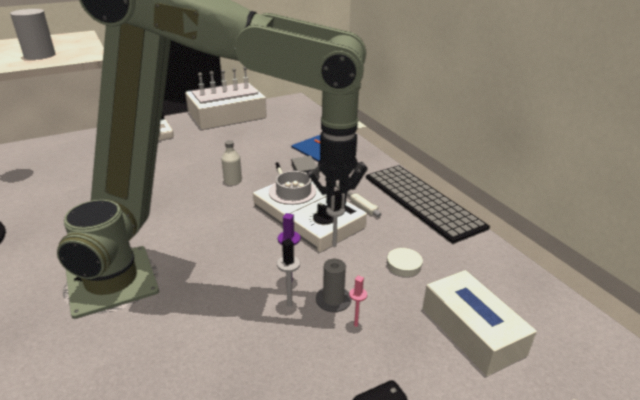

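View pics/w4.png

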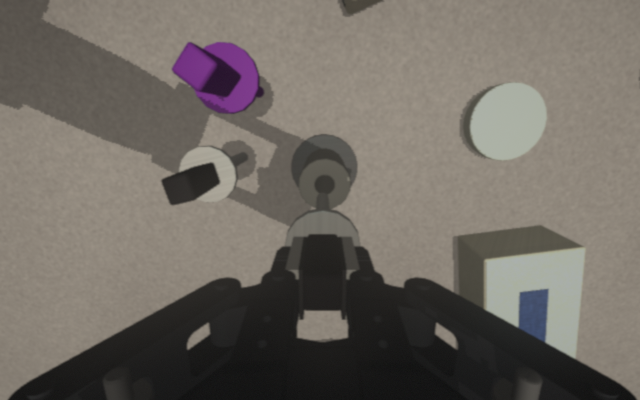

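Run:
```python
from h import *
from scipy.optimize import least_squares
d=dict(np.load('w1.npz'));W=cloud(d,d['T']);X,Y,Z=W[...,0],W[...,1],W[...,2]
m=(X>490)&(X<650)&(Y>20)&(Y<190)&(Z>104.5)&(Z<108)
P=W[m][:,:2];print(m.sum(),P.min(0),P.max(0),np.median(Z[m]))
r=least_squares(lambda p:np.abs(np.hypot(*(P-p[:2]).T)-52.5).clip(1.5)-1.5,[570,105]);print(r.x)
f=d['frame'].copy();f[m]=[255,0,0];cv2.imwrite('pics/rim.png',f[:,:,::-1])
m=(np.hypot(X-r.x[0],Y-r.x[1])<45)&(Z>76)&(Z<90);print('balls mean',W[m].mean(0))
m=(np.hypot(X-r.x[0],Y-r.x[1])<45)&(Z>60)&(Z<72);print('floor',np.median(Z[m]))
d=dict(np.load('w4.npz'));W=cloud(d,d['T']);X,Y,Z=W[...,0],W[...,1],W[...,2]
m=(np.hypot(X-483,Y+316)<35)&(abs(Z-110)<2.5);P=W[m][:,:2];print(m.sum())
if m.sum()>20:
  print(cv2.minEnclosingCircle(P.astype(np.float32)))
  c=(np.hypot(*(P-P.mean(0)).T));r=least_squares(lambda p:(lambda h:np.maximum(h-27,0)+np.maximum(10-h,0))(np.hypot(*(P-p).T)),P.mean(0));print(r.x,r.cost)
```

```text
2648 [514.87537409  48.75142487] [623.7165583  158.31265757] 105.71071550048396
[569.32170759 103.09318666]
balls mean [567.5447946  102.47992204  80.78468568]
floor 65.94669768468196
1609
((483.1169128417969, -317.0244445800781), 26.76148796081543)
[ 483.18305885 -317.41641485] 0.07924414209327814
```

View pics/rim.png

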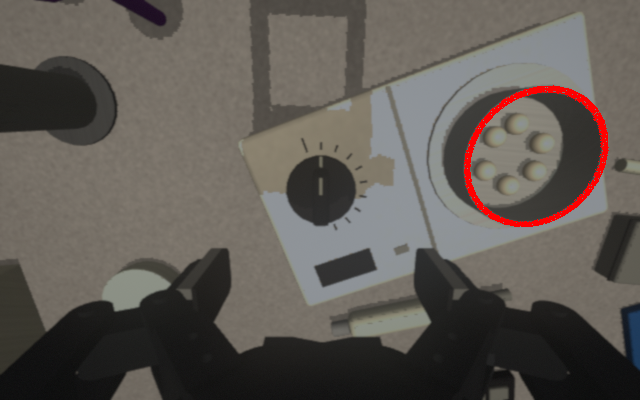

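Run:
```python
from h import *
from bench import *
c=[568.7,103.2]
movep([*c,275],R(-8))
s=get_state();print(s['clock'],s['tool_pos'],s['q'])
move_straight([*c,215],max_speed=150)
snap('w5')
print(move_straight([*c,180],max_speed=60,guard=6))
s=get_state();print(s['clock'],s['tool_pos'],s['wrist_force'])
d=get_image('side');cv2.imwrite('pics/side2.png',cv2.resize(d['frame'][130:260,230:390],None,fx=4,fy=4,interpolation=2)[:,:,::-1])
```

```text
12.95 [568.85645036 102.17331439 275.00014822] [ 1.58139177e-01  3.00985472e-01  1.48135436e+00 -5.96429602e-04
  1.35928525e+00  2.99024334e-01]
False
14.2833 [568.88784781 103.25724015 180.02727003] [ 0.19291096 -0.20082107 -1.52589418]
```

View pics/w5.png

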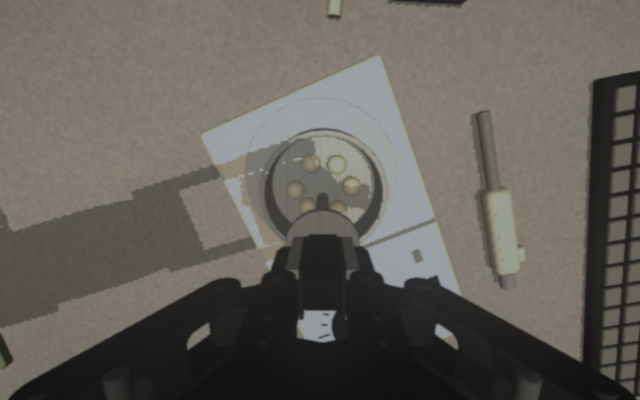

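View pics/side2.png

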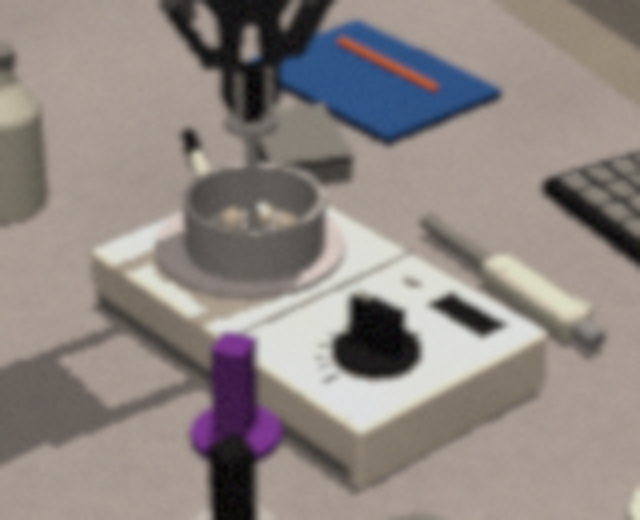

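```bash
cat > stir.py <<'E'
from h import *
from bench import *
import sys
k0,k1=int(sys.argv[1]),int(sys.argv[2]);r=float(sys.argv[3]);sp=float(sys.argv[4])
c=np.array([569,103.4]);fm=0
for k in range(k0,k1):
    rr=min(r,8+k*3); a=2*np.pi*k/10
    g=move_straight([c[0]+rr*np.cos(a),c[1]+rr*np.sin(a),179.5],max_speed=sp,guard=25)
    s=get_state();f=np.linalg.norm(s['wrist_force']);fm=max(fm,f)
    if g: print('guard',k,s['wrist_force']);break
s=get_state();print(k,s['clock'],s['tool_pos'],'fmax',fm,s['finger_gap'])
E
python3 stir.py 0 11 21 80
python3 - <<'E'
from h import *
from bench import *
d=get_image('side');cv2.imwrite('pics/side3.png',cv2.resize(d['frame'][130:260,230:390],None,fx=4,fy=4,interpolation=2)[:,:,::-1])
E
```

```text
10 17.5083 [589.98553341 103.96240429 179.4677608 ] fmax 2.220323594158837 15.203400090377121
```

View pics/side3.png

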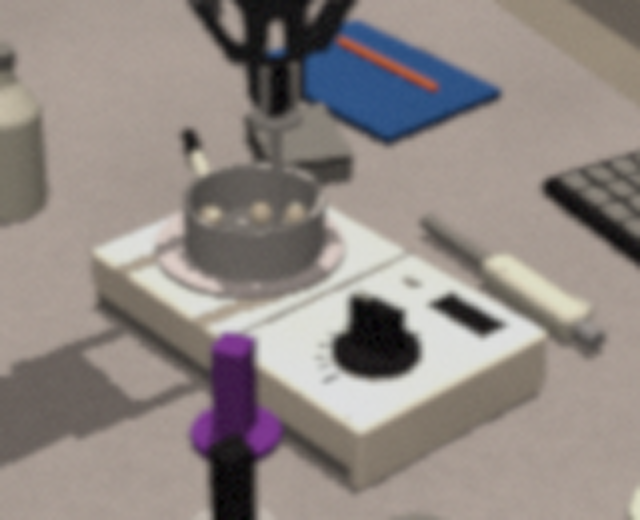

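```bash
python3 stir.py 11 26 21 80
python3 - <<'E'
from h import *
from bench import *
d=get_image('top');W=cloud(d);X,Y,Z=W[...,0],W[...,1],W[...,2]
m=(X>490)&(X<650)&(Y>20)&(Y<190)&(Z>102)&(Z<110)
print(cv2.minEnclosingCircle(W[m][:,:2].astype(np.float32)),m.sum())
E
python3 stir.py 26 43 21 80
python3 - <<'E'
from h import *
from bench import *
move_straight([569,103.4,182],max_speed=80)
print(move_straight([569,103.4,275],max_speed=120,guard=15),get_state()['clock'])
snap('w6')
E
```

```text
25 22.1833 [548.00776531 102.8767341  179.54191356] fmax 1.785440798648617 15.360795098022596
((570.805419921875, 85.38191223144531), 49.57240295410156) 111
42 27.475 [574.92918883 123.61933043 179.61073695] fmax 2.0820035114206723 14.987806461955682
False 28.8167
```

View pics/w6.png

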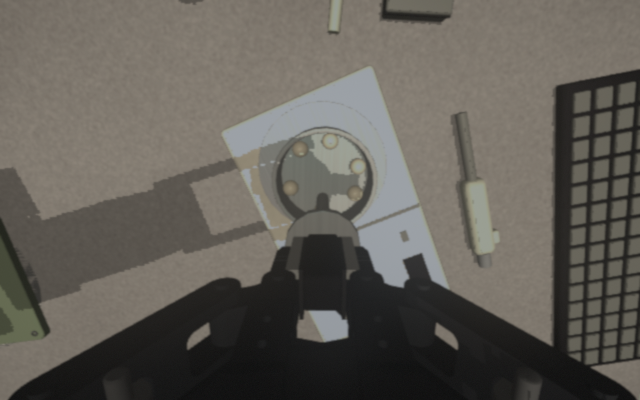

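Run:
```python
from h import *
from bench import *
movep([483.1,-317.1,275],R(-8))
print(get_state()['clock'],get_state()['tool_pos'])
d=get_image('top');np.savez('top1.npz',**d);snap('w7')
t0=dict(np.load('top0.npz'))
for n,t in (('a',t0),('b',d)):
    W=cloud(t);X,Y,Z=W[...,0],W[...,1],W[...,2]
    m=(X>490)&(X<650)&(Y>20)&(Y<190)&(Z>102)&(Z<110);c=cv2.minEnclosingCircle(W[m][:,:2].astype(np.float32));print(c)
    m=((np.hypot(X-c[0][0],Y-c[0][1])<50)&(Z>77)&(Z<90)).astype(np.uint8)
    nn,l,st,ce=cv2.connectedComponentsWithStats(m,connectivity=4)
    for i in range(1,nn):
        if st[i,4]>3:
            p=W[l==i].mean(0);print(st[i,4],np.round(p,1),'r',round(np.hypot(*(p[:2]-c[0])),1))
f=np.hstack([cv2.resize(t['frame'][165:255,230:320],None,fx=4.3,fy=4.3,interpolation=2) for t in (t0,d)])
cv2.imwrite('pics/cmp.png',f[:,:,::-1])
d=dict(np.load('w7.npz'));W=cloud(d,d['T']);X,Y,Z=W[...,0],W[...,1],W[...,2]
m=(np.hypot(X-483,Y+317)<35)&(abs(Z-110)<2.5);P=W[m][:,:2]
print('stand',cv2.minEnclosingCircle(P.astype(np.float32)))
```

```text
30.45 [ 483.62852708 -316.21970048  275.00111089]
((570.6194458007812, 105.22557067871094), 55.24026107788086)
30 [613.5 123.3  84.1] r 46.5
37 [595.5 102.3  81.6] r 25.0
36 [584.9 124.9  81.2] r 24.3
37 [580.5  81.9  81.5] r 25.3
37 [561.3 129.3  81.8] r 25.8
37 [551.4  89.1  81.9] r 25.1
38 [542.9 107.   81.6] r 27.7
((570.085693359375, 105.58967590332031), 54.951255798339844)
4 [615.9 123.9  82.9] r 49.3
37 [607.9 111.1  81.3] r 38.3
38 [601.7  81.4  81. ] r 39.8
37 [581.3 143.3  81.2] r 39.4
5 [574.9 154.6  83.5] r 49.2
35 [561.1  67.   81.7] r 39.6
41 [546.8 140.1  81.4] r 41.6
34 [530.8  97.3  81.6] r 40.2
stand ((483.3554992675781, -317.2498474121094), 26.919153213500977)
```

View pics/cmp.png

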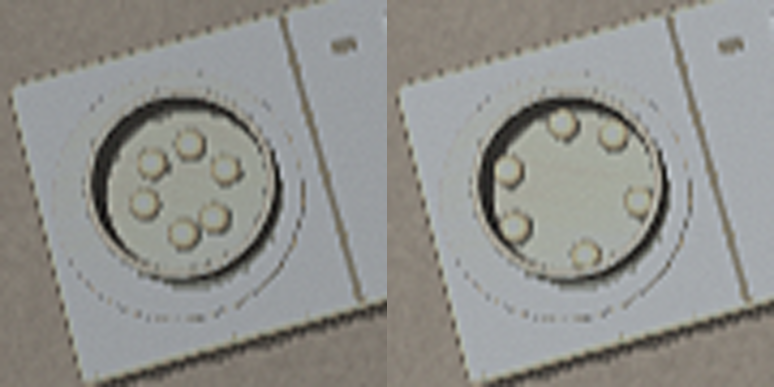

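View pics/w7.png

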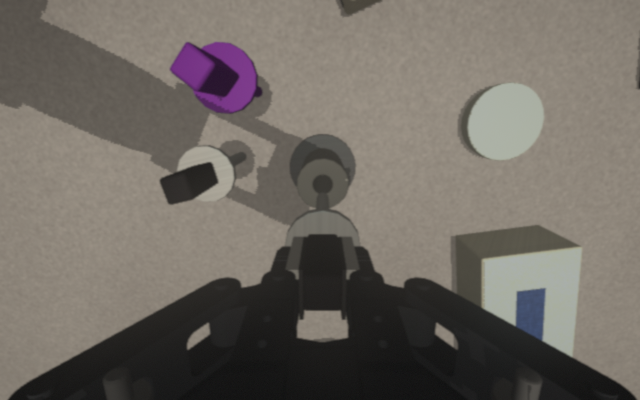

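All six balls are in the dish, now at r≈38–42 mm from its centre, and each is more than 12 mm from every start position. The dish has not moved. In the wrist view the shaft lines up with the stand mouth at (322,183), so I am putting the rod back.

Run:
```python
from h import *
from bench import *
c=[483.4,-317.0]
print(move_straight([*c,228],max_speed=120,guard=10),get_state()['tool_pos'])
print(move_straight([*c,200],max_speed=40,guard=6),get_state()['tool_pos'],get_state()['wrist_force'])
print(move_straight([*c,135],max_speed=60,guard=6),get_state()['tool_pos'],get_state()['wrist_force'])
print(move_straight([*c,121.5],max_speed=20,guard=5),get_state()['tool_pos'],get_state()['wrist_force'],get_state()['clock'])
```

```text
False [ 483.83970853 -316.91160129  228.34177909]
False [ 483.55001691 -317.12718729  200.17062407] [ 0.00801858 -0.45366185 -2.11643748]
False [ 483.70227283 -317.18757069  135.46069602] [ 0.73964787 -0.64492612 -1.14620983]
True [ 483.24930948 -316.85769193  122.6729978 ] [0.06128611 0.09753337 4.24391039] 33.775
```

Run:
```python
from h import *
from bench import *
command_gripper(50)
move_straight([483.3,-316.9,250],max_speed=120)
d,W=snap('w8');X,Y,Z=W[...,0],W[...,1],W[...,2]
for zl,zh in [(107.5,112.5),(114,119),(155,170)]:
    m=(X>430)&(X<530)&(Y>-370)&(Y<-260)&(Z>zl)&(Z<zh)
    P=W[m][:,:2].astype(np.float32);print('A',zl,cv2.minEnclosingCircle(P),m.sum(),np.median(Z[m]))
movep([420,-100,300],R(-8))
d=get_image('top');np.savez('top2.npz',**d);cv2.imwrite('pics/top2.png',d['frame'][:,:,::-1])
d=get_image('side');np.savez('side2.npz',**d);cv2.imwrite('pics/side4.png',d['frame'][:,:,::-1])
W=cloud(dict(np.load('top2.npz')));X,Y,Z=W[...,0],W[...,1],W[...,2]
m=(X>500)&(X<720)&(Y>-180)&(Y<-10)&(Z>90)&(Z<115);P=W[m][:,:2].astype(np.float32);print('bar',cv2.minAreaRect(P))
print(get_state()['clock'])
```

```text
A 107.5 ((483.24981689453125, -317.296142578125), 26.88219451904297) 966 109.88136827996416
A 114 ((482.61041259765625, -316.8891296386719), 19.879783630371094) 872 115.95599797299855
A 155 ((482.49298095703125, -316.50970458984375), 10.123224258422852) 413 160.75995652640935
bar ((588.2957763671875, -62.373878479003906), (13.909748077392578, 42.94490051269531), 25.004764556884766)
36.4917
```

View pics/top2.png

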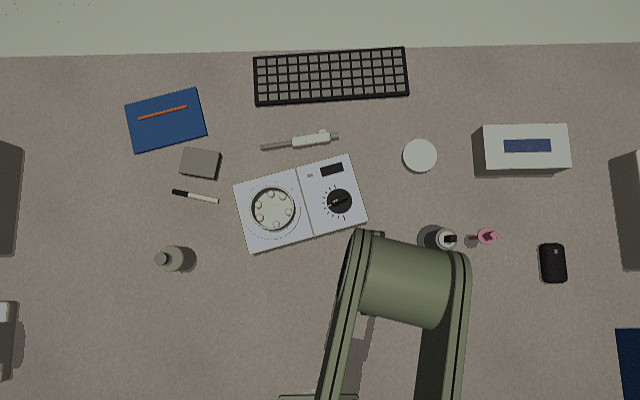

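View pics/side4.png

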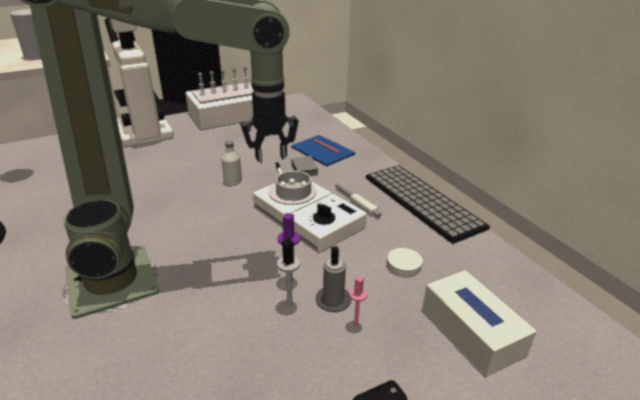

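The final views agree: the rod stands upright in its stand with the flange at z=116, the dial bar is at about 79.7°, and the balls and dish are in place. The bystanders have not moved and the robot is clear of everything.

```bash
python3 -c "
from bench import *
close_job();print(get_state()['clock'])"
```

```text
the job is handed in; nothing more can be done
the job is handed in; nothing more can be done
```

The job is done and handed in at about 36.5 s of the 72 s allowed. No verdict was reported.

**What I did:**
- **Dial:** I turned it from click 1 to click 4.
- **Rod:** I took the small black-handled rod from its stand.
- **Stirring:** I stirred about four rounds of roughly 21 mm radius, with the tip about 6 mm above the dish floor.
- **Return:** I put the rod back in its stand.

**Last checks:**
- **Dial:** the bar reads 79–80°, so it stands at click 4 and is let go.
- **Balls:** all six are in the dish, and each is more than 12 mm from every starting position.
- **Dish:** it moved less than 1 mm.
- **Rod:** it is upright with its flange on the rim at z = 116 mm, about 1 mm off the stand's centre.
- **Bystanders:** by eye, the final top and side pictures show them where they started.
- **Forces:** the wrist force read under 5 N each time I checked it, at most about 2 N while stirring.

**Disagreements and failed checks:**
- The side camera's positions were 3–5 mm off those from the top and wrist cameras, so I used the wrist camera's.
- One check of the dish rim during stirring failed because the arm was in the way. I repeated it clear of the arm and it was fine.

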